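# Switch off the charging dock and open the logger's screw cap

### The arm

A 6-joint arm with a two-finger parallel gripper is mounted at the origin on the work surface. World frame = base frame: x ahead of the robot, y to its left, z up, the work surface at z = 0. Lengths are in mm, angles in rad, forces in N, time in s.
With the tool pointing down it reaches from about 350 to 775 mm from the base axis. Payload 7.3 kg.
Tool frame: the origin (TCP) lies between the finger pads; the fingertips stand 22 mm ahead of it and the grasp point (between the pads) lies 3 mm ahead of it; z points along the fingers, x is the direction in which the jaws open and shut, and the axes are right-handed (so a half turn about z gives the same grasp; the last joint's range is limited). The gripper opens to 92 mm and grips with 3 to 60 N. Pads are 19 mm wide; open, the fingers measure 130 mm over their backs; the gripper's body (75 mm by 190 mm) begins 47 mm behind the grasp point.
Start: joints at [1.057, 0.342, 1.524, -0, 1.275, -0.146], TCP at [188.757, 489.912, 248.741] pointing down, gripper open.
Joint ranges: [-2.53, 2.53], [-0.77, 2.02], [0.04, 2.7], [-1, 4.14], [0.28, 2.66], [-3.11, 3.11]. Speed limits (rad/s): [2.57, 2.57, 3.14, 3.14, 3.14, 3.14].

### API

Orientations are given as [roll, pitch, yaw] about the fixed x, y, z axes, in that order (R = Rz(yaw) Ry(pitch) Rx(roll)).
In Python, from plant import * gives the robot as it stands. The module is installed in compiled form; this text tells all that it offers.
- The arm moves only by the shell command python3 -m handwheel 'ROWS' [OPENING]. ROWS is a JSON object of lists of equal length, an entry for each row: "translation": the shift along the world's x, y, z in units of 15 cm (1.0 is 15 cm), a list of three; "twist": the turn about the world's z in units of 90 degrees (1.0 is 90 degrees). In form: {"translation": [[tx, ty, tz], ...], "twist": [twist, ...]}. A call has exactly 8 rows; each row shifts and turns the pose as measured when the row begins; what a row does not reach is not made up. A row lasts 1/8 s, in which the tool goes at most 62.5 mm and 10.7 degrees, less where a joint would pass 70% of its speed; a pose out of reach is approached as far as the arm can. A call with a number of a shift or a turn outside -1 to 1 is refused whole. A call with a gripper value outside its range is refused whole. OPENING is the closure in counts, from 0 (fully open) to 255 (shut), set as the call begins (- or left out, the last holds). The fingers move at their own pace and stop on an object; the grip force is fixed at half the most. Time passes only in rows, so rows that do not move let the fingers close, or fill a call up. It gives the time, the measured TCP pose, the force and the opening at its end, in the units of the state.
- get_obs(): the state, without advancing time (a new reading comes with each control period).
- capture(name): name is "scene" or "top" or "wrist"; returns a dict with "img" (400x640x3 uint8, red, green, blue), "vertical_fov" (degrees; the focal length in pixels is half the picture's height over the tangent of half this angle, whatever the lens; pixels are square), "cx", "cy" (the principal point, pixels), "world_from_camera" (4x4, takes a point from camera to world coordinates). Camera axes: x right, y up, looking along -z (the intrinsics and any distortion apply to the point x, -y, -z); pixel columns grow to the right and rows downward; lengths in mm; the calibration is good to about 2 mm. The wrist camera is an equidistant fisheye: a pixel r from the principal point sees the ray r / f radians off the axis. A picture is of the moment at which its call begins. There is no depth.
- close_job(): hands the job in, once; it reports no verdict.
Trained networks look in the newest picture that a camera, given by its name, has taken for a name from the list of things; names that differ only in an ending like _2 or _b are one class to them, and where a whole thing is asked for, a point or a joint stands for the part that bears it (a point fixed in the world has none). Each returns a list of dicts, best first, with "score" (0 to 1); they miss things now and then, are a little off and sometimes report something else, mostly with a low value. They report only what shows in the picture. A call takes as long as a camera call. They do not tell look-alikes from the thing itself.
- search_frame(camera, label): "position" ([x, y, z] in mm, in the coordinates of the camera as it stood for that picture, good to about 4 mm: the middle of the surface that is visible of it).
- spot_point(camera, label): "position" ([x, y, z] in mm, in the coordinates of the camera as it stood for that picture, good to about 4 mm: a listed point, or the origin of a listed thing).
The state is a dict: "time": time; "joint_positions": joint angles; "dq": joint speeds; "tau": joint torques, N m; "tool_pos": TCP position; "tcp_rot": TCP orientation; "contact_force": force on the tool from outside, world axes, zero at the start; "moment": the same for the moment, N m; "grip_width": finger opening in mm.
Only numpy, scipy, OpenCV 4.12 (cv2) and the standard library are available. Lean on these libraries where they do the work, as an engineer would, in place of code of your own. Each camera call takes 0.05 s, during which the arm holds its last target.

### The job

First turn the charging dock's black knob fully anticlockwise to its off stop, at the red mark. Then unscrew the tight blue cap of the yellow data logger, whose square foot is braced in the dock's socket: turn it anticlockwise until the thread lets go, and only then lift it off, so that the logger is not pulled out of its seat. Finish while still holding the cap level, straight above the open tube and about two centimetres clear of it, and leave the other things on the bench where they are.

Things in the scene. Friction and masses are not known exactly. Their poses are not given: they have to be found in the camera images.
- dock: Grey charging dock fixed to the bench, 160 (own x) x 300 (own y) x 50 mm high; origin at the centre of its underside on the bench, z up. A black square socket, 66 mm outside and rising to 70 mm above the bench, stands at x 0, y +75 mm and holds the logger upright; the knob is at x 0, y -75 mm.
- charge_knob (a joint): Angle of the dock's knob in rad: 0 is off, the end stop fully anticlockwise seen from above; it grows clockwise up to 4.7. It turns against light friction (0.04 Nm) and stays where it is left; the start lies between 0.8 and 2.0.
- charge_knob_grip (a point): On the knob's upright axis at grip height, 87 mm above the bench; turns with the knob. Black knob: a 44 mm disc with an upright bar across it, 42 mm long (own x), 14 mm thick (own y), 32 mm tall, its top 7 mm above this point. The white line on the bar points along own -x; it meets the red tick on the panel when off.
- logger: Yellow data logger, 52 mm across, 0.6 to 0.95 kg, loose but standing in the dock's socket with 1 mm of play; origin under its square black foot (54 mm wide, 48 mm tall), 20 mm above the bench when seated, z up. The socket keeps it from turning, but a pull on a cap that is still engaged lifts it out.
- tube_mouth (a point): Centre of the top rim of the logger's threaded neck, z up along the tube; under the cap at the start, 166 mm above the bench when seated. Neck 43 mm across its thread, 26 mm tall. The cap's lower edge is 19 mm below cap_center, so the cap is clear of the neck when cap_center is over 19 mm above this point.
- cap_center (a point): Centre of the round blue ribbed screw cap, half-way up its 38 mm height, z up. 52 mm across, 90 g; grip it firmly across its skirt at any yaw. Screwed home this point is 3 mm below tube_mouth. Anticlockwise (from above) lifts it 4.3 mm per rad; a lock and a sprung seal make it tight at first (up to 1 Nm), after 0.3 rad it is easy, free to lift off after 1.7 to 1.9 rad. More turning does no harm.
- grease_pot: Bystander: small clear pot with a white lid, 48 mm across, 42 mm tall, behind the dock; origin under its centre.
- battery_pack: Bystander: pack of two green cells, 90 x 64 x 33 mm, beside the socket end of the dock; origin under its centre.
- screwdriver: Bystander: red-handled screwdriver, 170 mm long, lying in front of the dock; its x runs along it.
- serial_adapter: Bystander: black plug adapter, about 95 x 40 x 16 mm, beside the knob end of the dock; origin under its centre.
- note_pad: Bystander: orange note pad 76 x 76 x 14 mm, at the left; origin under its centre.
- mug: Bystander: white mug, 80 mm across, 92 mm tall, at the right; origin under its centre.
- power_brick: Bystander: black power brick 88 x 50 x 32 mm, at the left; origin under its centre.
There are look-alikes about, which are no part of the job. Leave any pink look-alike of the logger alone.

How it is judged:
By the outcome, as a careful person would: the job done as asked, in the order asked, and still so for the second after the job is handed in, while the arm keeps its last pose, push and grip.
It also fails if it takes over 51 s, if anything falls off the work surface, if the arm or the gripper's body presses on something with over 40 N, if the wrist force passes 120 N, or if a joint passes its speed limit or range.

## Working session

There is one attempt and no reset: what is moved stays moved. The work goes in short steps, Python scripts to look and compute and a shell command to move; the robot and the scene stay as the last step left them, time stands still between calls to the robot, and variables do not carry over. Pictures are saved under pics/ and viewed, and the job is handed in when it is done.

```bash
mkdir -p pics; cat > h.py <<'E'
from plant import *
import numpy as np, cv2
def snap(n,tag):
    c=capture(n); cv2.imwrite(f'pics/{tag}.png',c['img'][:,:,::-1]); return c
def w(c,p):
    return (c['world_from_camera']@np.r_[p,1])[:3]
E
python3 - <<'E'
from h import *
o=get_obs(); print({k:np.round(v,3) for k,v in o.items()})
for n in ['scene','top','wrist']:
    c=snap(n,n+'0'); print(n,c['vertical_fov'],c['cx'],c['cy'],np.round(c['world_from_camera'],3).tolist())
    for l in ['dock','charge_knob_grip','logger','tube_mouth','cap_center']:
        for d in spot_point(n,l)[:3]: print(l,round(d['score'],2),np.round(w(c,d['position']),1))
print(get_obs()['time'])
E
```

```text
{'time': np.float64(0.0), 'joint_positions': array([ 1.057,  0.343,  1.525, -0.   ,  1.275, -0.146]), 'dq': array([ 0.   ,  0.001,  0.002,  0.001,  0.001, -0.001]), 'tau': array([-2.0000e-03, -4.3124e+01, -2.4422e+01,  7.1000e-02,  5.6000e-02,
       -0.0000e+00]), 'tool_pos': array([188.562, 489.556, 248.036]), 'tcp_rot': array([-3.141e+00,  2.000e-03,  1.203e+00]), 'contact_force': array([ 0.062, -0.199, -0.212]), 'moment': array([0.041, 0.025, 0.025]), 'grip_width': np.float64(91.782)}
scene 52.381429699231994 316.8422648252075 202.18583364523022 [[0.269, -0.731, 0.627, 1286.793], [0.963, 0.213, -0.165, -191.375], [-0.013, 0.649, 0.761, 954.252], [0.0, 0.0, 0.0, 1.0]]
dock 0.87 [507.9  70.2  -3.7]
charge_knob_grip 0.72 [511.9  -5.7  84.7]
logger 0.76 [511.6 143.5  22.7]
tube_mouth 0.94 [677.8 185.5 143.4]
tube_mouth 0.92 [512.6 149.6 164.6]
cap_center 0.6 [512.7 142.5 161.1]
cap_center 0.25 [506.2  68.8   0.6]
top 43.506850173553175 329.1011190816583 201.78400283991084 [[-0.006, 0.978, -0.208, 230.498], [-1.0, -0.006, 0.001, -8.283], [0.0, 0.208, 0.978, 1740.995], [0.0, 0.0, 0.0, 1.0]]
dock 0.68 [5.096e+02 7.170e+01 5.000e-01]
charge_knob_grip 0.59 [507.1  -1.6  88.1]
charge_knob_grip 0.36 [5.115e+02 7.090e+01 4.000e-01]
logger 0.87 [ 6.753e+02  1.842e+02 -2.000e-01]
logger 0.49 [510.5 147.6  17.6]
tube_mouth 0.67 [673.1 185.9 145. ]
tube_mouth 0.66 [511.6 143.3 165.4]
cap_center 0.65 [513.9 146.1 167.1]
cap_center 0.57 [399.9  68.   -1.6]
wrist 65.70646984690485 319.86849957103163 198.1703817375162 [[0.36, -0.898, -0.254, 120.566], [0.933, 0.347, 0.098, 516.276], [0.0, -0.272, 0.962, 383.379], [0.0, 0.0, 0.0, 1.0]]
0.9
```

View pics/scene0.png

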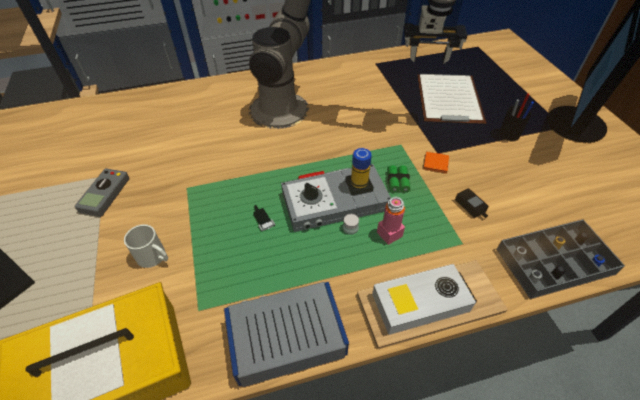

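View pics/top0.png

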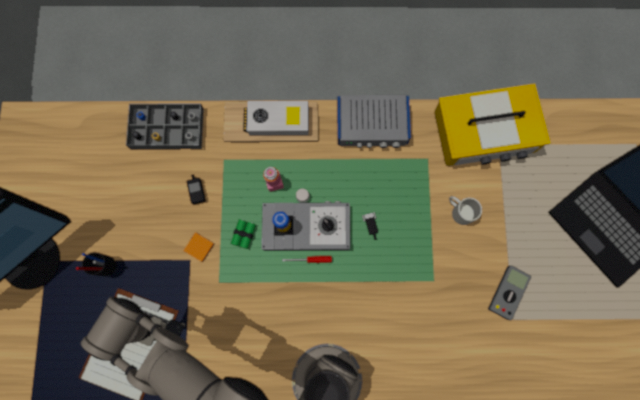

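```bash
python3 - <<'E'
import cv2
a=cv2.imread('pics/scene0.png')
a=cv2.imread('pics/top0.png')
cv2.imwrite('pics/topz.png',cv2.resize(a[90:270,200:440],(800,600),interpolation=cv2.INTER_CUBIC))
E
```

```text
(no output)
```

View pics/topz.png

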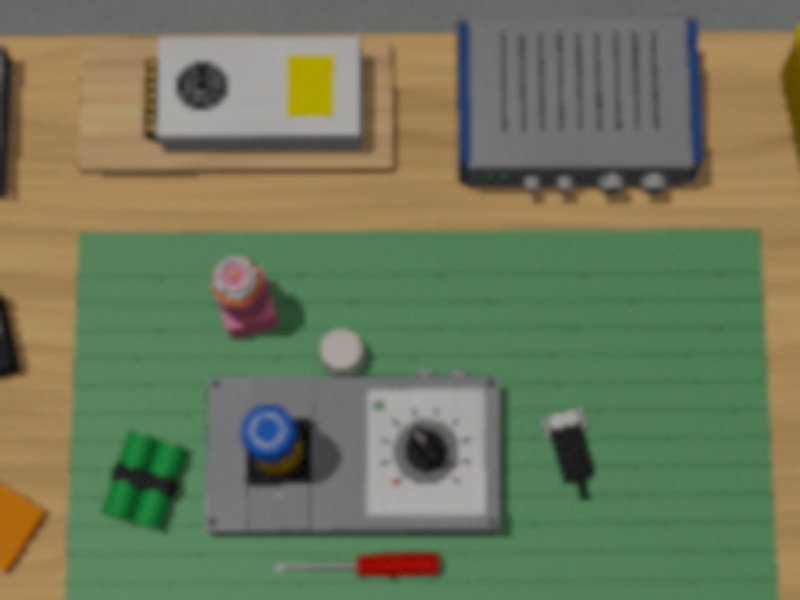

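The candidates for the target logger are the yellow one with the blue cap (top picture 283,222; scene 361,160) and the pink one with a pink/white cap (top 272,178; scene 394,220). I choose the yellow one, which stands in the dock's black socket. The crop shows it clearly. The knob is at top (327,226). Its white line points up-left, and the red tick is down-left. Next I move over the knob for a close wrist view.

```bash
python3 -m handwheel '{"translation":[[0.2,-0.31,0],[0.2,-0.31,0],[0.2,-0.31,0],[0.2,-0.31,0],[0.2,-0.31,0],[0.2,-0.31,0],[0.2,-0.31,0],[0.2,-0.31,0]],"twist":[-0.118,-0.118,-0.118,-0.118,-0.118,-0.118,-0.118,-0.118]}' 0
```

```text
time: 1.9
tool_pos: [433.1, 109.1, 249.8]
tcp_rot: [-3.14, -0.006, -0.299]
contact_force: [1.0, 0.4, 0.2]
grip_width: 91.6
```

```bash
python3 -m handwheel '{"translation":[[0.12,-0.19,0],[0.12,-0.19,0],[0.12,-0.19,0],[0.12,-0.15,0],[0,0,0],[0,0,0],[0,0,0],[0,0,0]],"twist":[-0.07,-0.07,-0.07,-0.07,0,0,0,0]}'
python3 - <<'E'
from h import *
c=snap('wrist','w1');print(np.round(c['world_from_camera'],3).tolist())
for l in ['charge_knob_grip','tube_mouth','cap_center','dock']:
        for d in spot_point('wrist',l)[:3]: print(l,round(d['score'],2),np.round(w(c,d['position']),1))
o=get_obs();print(o['tool_pos'],o['tcp_rot'],o['time'])
E
```

```text
time: 2.9
tool_pos: [507.6, -5.0, 249.9]
tcp_rot: [-3.14, -0.006, -0.758]
contact_force: [-0.7, -0.1, 0.5]
grip_width: 92.0
[[0.726, 0.664, 0.179, 556.63], [-0.687, 0.698, 0.2, 48.523], [0.007, -0.268, 0.963, 384.653], [0.0, 0.0, 0.0, 1.0]]
charge_knob_grip 0.76 [510.8  -4.3  86.7]
cap_center 0.61 [511.9 146.2 158.5]
dock 0.94 [504.1  67.8  -2.2]
[507.85683592  -5.45336854 249.84425725] [-3.13965287 -0.00636406 -0.75847724] 3.15
```

View pics/w1.png

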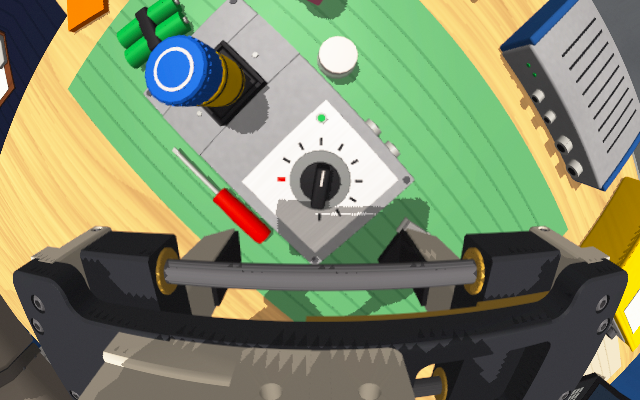

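```bash
cat >> h.py <<'E'
def ray(c,u,v,fish):
    f=200/np.tan(np.radians(c['vertical_fov']/2)); x,y=u-c['cx'],v-c['cy']
    if fish:
        r=np.hypot(x,y); t=r/f; d=np.array([x/r*np.sin(t),-y/r*np.sin(t),-np.cos(t)])
    else: d=np.array([x/f,-y/f,-1])
    T=np.array(c['world_from_camera']); return T[:3,3],T[:3,:3]@d
def onz(c,u,v,z,fish=True):
    o,d=ray(c,u,v,fish); return o+d*(z-o[2])/d[2]
E
python3 - <<'E'
import cv2
a=cv2.imread('pics/w1.png')
cv2.imwrite('pics/w1z.png',cv2.resize(a[130:235,260:390],(780,630),interpolation=cv2.INTER_CUBIC)[:600])
E
```

```text
(no output)
```

View pics/w1z.png

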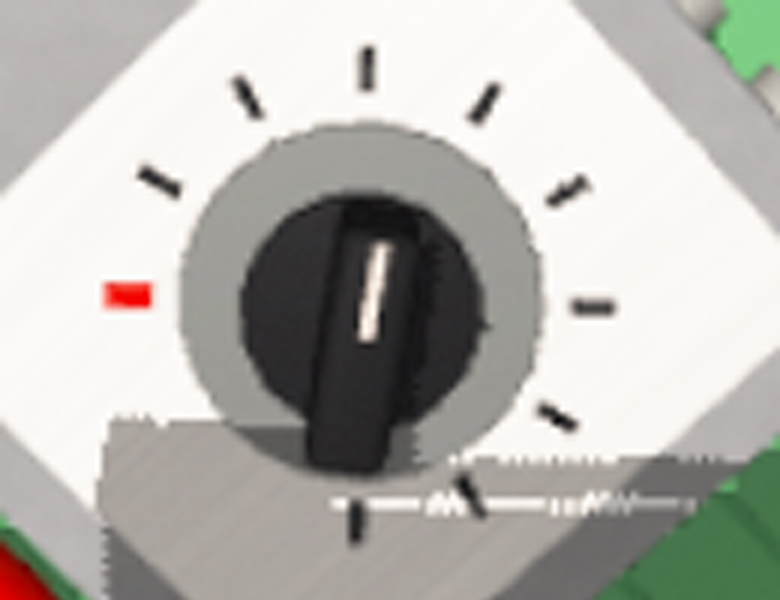

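```bash
python3 - <<'E'
from h import *
c=capture('wrist')
p=lambda x,y,z:onz(c,260+x/6,130+y/6,z)
a,b=p(381,243,94),p(368,338,94);d=a-b;print('line',a,b,np.degrees(np.arctan2(d[1],d[0])))
e=p(382,228,94);f=p(347,450,94);d=e-f;print('bar',e,f,(e+f)/2,np.degrees(np.arctan2(d[1],d[0])),np.linalg.norm(d))
k=p(362,305,62);print('disc',k)
r=p(128,296,50);g=p(594,307,50);t=p(367,68,50);q=p(356,523,50);print('ticks',r,g,(r+g)/2,(t+q)/2)
d=r-(r+g)/2;print('red',np.degrees(np.arctan2(d[1],d[0])))
# triangulate cap/knob: wrist vs top
o=get_obs();print(o['tool_pos'],o['tcp_rot'],o['time'])
E
```

```text
line [524.20826784   5.34016998  94.        ] [512.04221145  -4.5094884   94.        ] 38.993685547770774
bar [525.98587439   6.99231104  94.        ] [496.64003705 -15.79610006  94.        ] [511.31295572  -4.40189451  94.        ] 37.831005850350685 37.15494381910312
disc [510.46779229  -5.18248555  62.        ]
ticks [478.65805663  23.956061    50.        ] [539.71649277 -37.02115801  50.        ] [509.1872747   -6.53254851  50.        ] [509.10637701  -6.60061444  50.        ]
red 135.038131459907
[507.87067942  -5.52056866 249.7847919 ] [-3.13972314 -0.00626806 -0.75863583] 3.2
```

```bash
python3 -m handwheel '{"translation":[[0.01,0,-0.2],[0.01,0,-0.2],[0,0,-0.2],[0,0,-0.2],[0,0,-0.15],[0,0,-0.05],[0,0,0],[0,0,0]],"twist":[-0.05,-0.035,0,0,0,0,0,0]}'
```

```text
time: 4.2
tool_pos: [512.5, -5.7, 97.8]
tcp_rot: [-3.136, -0.011, -0.896]
contact_force: [-0.1, 0.5, 0.7]
grip_width: 91.9
```

```bash
python3 -m handwheel '{"translation":[[-0.01,0.003,-0.02],[0,0,-0.02],[0,0,0],[0,0,0],[0,0,0],[0,0,0],[0,0,0],[0,0,0]],"twist":[0,0,0,0,0,0,0,0]}' 0 && python3 -m handwheel '{"translation":[[0,0,0],[0,0,0],[0,0,0],[0,0,0],[0,0,0],[0,0,0],[0,0,0],[0,0,0]],"twist":[0,0,0,0,0,0,0,0]}' 255
```

```text
time: 5.2
tool_pos: [511.9, -5.4, 93.2]
tcp_rot: [-3.134, -0.013, -0.896]
contact_force: [0.4, -1.0, -1.0]
grip_width: 92.0
time: 6.2
tool_pos: [511.4, -4.9, 93.1]
tcp_rot: [-3.134, -0.012, -0.897]
contact_force: [-8.1, 12.7, 6.7]
grip_width: 16.7
```

```bash
python3 -m handwheel '{"translation":[[0,0,0],[0,0,0],[0,0,0],[0,0,0],[0,0,0],[0,0,0],[0,0,0],[0,0,0]],"twist":[0,0.1,0.1,0.1,0.1,0.1,0.1,0.1]}'; python3 -c "
from plant import *;print(get_obs()['moment'])"
```

```text
time: 7.2
tool_pos: [507.9, -2.9, 93.1]
tcp_rot: [-3.134, -0.003, 0.238]
contact_force: [-0.8, -0.9, 1.9]
grip_width: 13.5
[-0.2023588   0.24767056 -0.05001625]
```

```bash
python3 -m handwheel '{"translation":[[0.005,-0.005,0],[0.005,-0.005,0],[0,0,0],[0,0,0],[0,0,0],[0,0,0],[0,0,0],[0,0,0]],"twist":[0.1,0.1,0.1,0.1,0.06,0.06,0.06,0.06]}'; python3 -c "
from plant import *;print(get_obs()['moment'])"
```

```text
time: 8.2
tool_pos: [506.0, -3.0, 92.9]
tcp_rot: [-3.127, -0.002, 1.263]
contact_force: [-0.6, -0.7, -1.8]
grip_width: 22.3
[-0.18977573 -0.00463679 -1.84441159]
```

The stop was reached: moment -1.8 Nm, and the pads skewed on the bar. I open the gripper here and lift to look.

```bash
python3 -m handwheel '{"translation":[[0,0,0],[0,0,0],[0,0,0],[0,0,0],[0,0,0.2],[0,0,0.3],[0,0,0.3],[0,0,0.3]],"twist":[0,0,0,0,0,0,0,0]}' 0
python3 - <<'E'
from h import *
c=snap('wrist','w2')
for l in ['charge_knob_grip','tube_mouth','cap_center','dock']:
        for d in spot_point('wrist',l)[:3]: print(l,round(d['score'],2),np.round(w(c,d['position']),1))
o=get_obs();print(o['tool_pos'],o['tcp_rot'],o['time'])
E
```

```text
time: 9.2
tool_pos: [503.1, -2.5, 259.0]
tcp_rot: [-3.118, -0.0, 1.26]
contact_force: [0.6, -0.6, -0.1]
grip_width: 91.2
charge_knob_grip 0.72 [508.1  -5.5  84.3]
cap_center 0.81 [507.1 147.7 161.1]
dock 0.58 [504.7  68.7   1.6]
[502.96800198  -2.48432668 256.93075451] [-3.11710745e+00 -1.17655694e-04  1.25959135e+00] 9.45
```

View pics/w2.png

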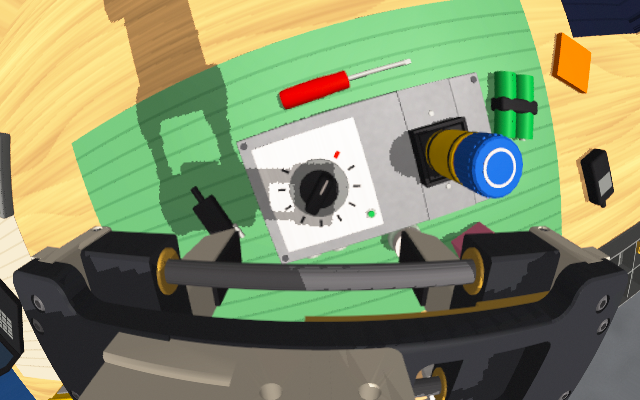

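```bash
python3 - <<'E'
import cv2
a=cv2.imread('pics/w2.png')
cv2.imwrite('pics/w2z.png',cv2.resize(a[135:235,260:390],(780,600),interpolation=cv2.INTER_CUBIC)[:600])
E
```

```text
(no output)
```

View pics/w2z.png

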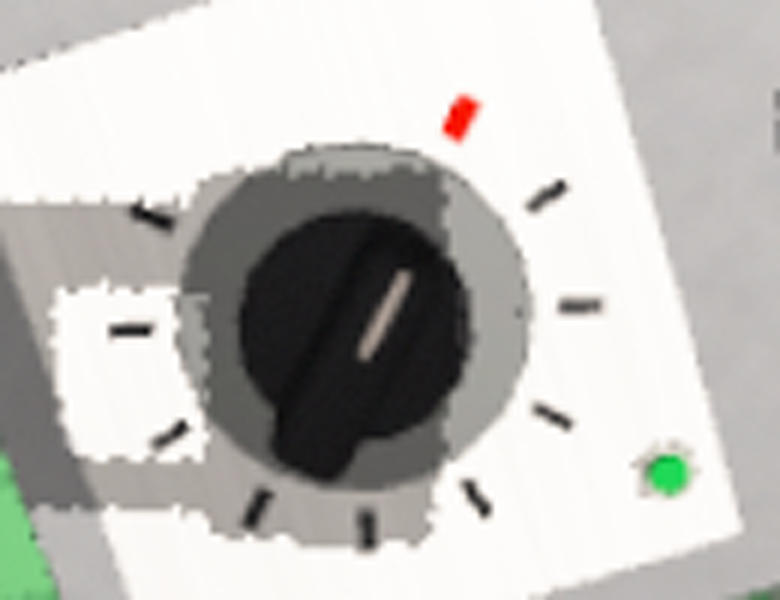

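```bash
python3 - <<'E'
from h import *
c=snap('wrist','w3')
p=lambda x,y,z:onz(c,260+x/6,135+y/6,z)
a,b=p(406,272,94),p(363,358,94);d=a-b;print('line',a,b,np.degrees(np.arctan2(d[1],d[0])))
r=p(461,118,50);g=p(260,508,50);d=r-g;print('red',np.degrees(np.arctan2(d[1],d[0])),(r+g)/2)
c1=dict(c);c1['world_from_camera']=[[0.726, 0.664, 0.179, 556.63], [-0.687, 0.698, 0.2, 48.523], [0.007, -0.268, 0.963, 384.653]]
o1,d1=ray(c1,174,69,True);o2,d2=ray(c,499,166,True)
M=np.c_[d1,-d2];s=np.linalg.lstsq(M,o2-o1,rcond=None)[0];print('cap top',o1+d1*s[0],o2+d2*s[1])
o=get_obs();print(o['tool_pos'],o['tcp_rot'],o['time'])
E
```

```text
line [494.6947799    8.38854715  94.        ] [506.36110757  -2.77547312  94.        ] 136.26040354768233
red 135.4277888440521 [508.81136066  -4.44434058  50.        ]
cap top [508.2249101  145.84360212 175.92393601] [508.19534712 145.98402829 175.99626594]
[502.72584092  -2.46366441 256.36646849] [-3.11571771e+00  1.21805814e-04  1.25961326e+00] 9.5
```

View pics/w3.png

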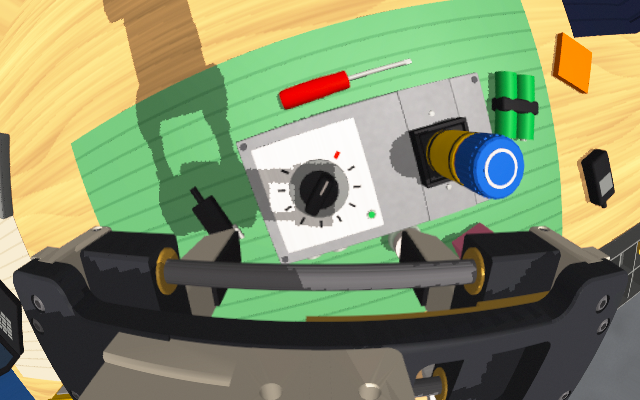

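The knob line is at 136° against the red tick at 135°, so the knob is off. The cap centre is at about (510.5, 145.5), z 163. Next I move over it, unwinding the wrist.

```bash
python3 -m handwheel '{"translation":[[0.01,0.17,0],[0.01,0.17,0],[0.01,0.17,0],[0.01,0.17,0],[0.01,0.17,0],[0,0.1,0],[0,0.04,0],[0,0,0]],"twist":[-0.115,-0.115,-0.115,-0.115,-0.115,-0.115,-0.115,-0.115]}' 0
```

```text
time: 10.5
tool_pos: [504.8, 150.4, 242.2]
tcp_rot: [-3.107, 0.023, -0.234]
contact_force: [0.1, -0.0, -0.2]
grip_width: 91.7
```

```bash
python3 -m handwheel '{"translation":[[0.02,-0.02,0],[0.02,-0.01,0],[0,0,0],[0,0,0],[0,0,0],[0,0,0],[0,0,0],[0,0,0]],"twist":[-0.08,-0.08,-0.08,0,0,0,0,0]}' 0
python3 - <<'E'
from h import *
for n in ['wrist','top','scene']:
    c=snap(n,n+'4')
    for l in ['cap_center','tube_mouth']:
        for d in spot_point(n,l)[:3]: print(n,l,round(d['score'],2),np.round(w(c,d['position']),1))
o=get_obs();print(o['tool_pos'],o['tcp_rot'],o['time'])
E
```

```text
time: 11.5
tool_pos: [507.4, 145.7, 233.7]
tcp_rot: [-3.117, 0.036, -0.618]
contact_force: [0.6, -0.9, -0.2]
grip_width: 91.7
wrist cap_center 0.94 [510.  146.6 161.7]
wrist tube_mouth 0.87 [668.5 178.3 146.9]
top cap_center 0.41 [511.3 146.1 163.5]
top tube_mouth 0.53 [509.6 141.5 167.9]
top tube_mouth 0.45 [670.7 182.  146.8]
scene cap_center 0.77 [512.8 145.  163.2]
scene tube_mouth 0.7 [509.1 148.5 164.9]
scene tube_mouth 0.62 [677.3 183.6 145.2]
[507.38535326 145.6804337  233.6814152 ] [-3.11749402  0.0363765  -0.61834378] 11.95
```

View pics/wrist4.png

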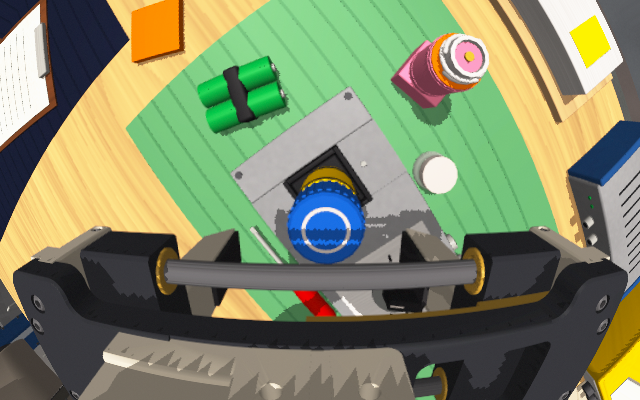

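```bash
python3 -m handwheel '{"translation":[[0.015,0.002,-0.1],[0.015,0.002,-0.1],[0,0,-0.1],[0,0,-0.06],[0,0,0],[0,0,0],[0,0,0],[0,0,0]],"twist":[0,0,0,0,0,0,0,0]}' 0
```

```text
time: 12.95
tool_pos: [512.1, 146.3, 175.0]
tcp_rot: [-3.118, 0.037, -0.618]
contact_force: [-0.1, -0.1, 0.3]
grip_width: 91.3
```

```bash
python3 -m handwheel '{"translation":[[-0.005,0,-0.03],[0,0,-0.02],[0,0,0],[0,0,0],[0,0,0],[0,0,0],[0,0,0],[0,0,0]],"twist":[0,0,0,0,0,0,0,0]}' 255
```

```text
time: 13.95
tool_pos: [511.2, 146.5, 167.3]
tcp_rot: [-3.118, 0.037, -0.618]
contact_force: [-0.7, 0.1, 0.2]
grip_width: 52.5
```

```bash
python3 - <<'E'
from h import *
c=snap('wrist','w5')
o=get_obs();print(o['tool_pos'],o['tcp_rot'],o['time'],o['contact_force'],o['moment'],o['grip_width'])
E
```

```text
[511.16206621 146.48211543 167.31677566] [-3.11797994  0.0370985  -0.61805852] 14.0 [-0.9068365  1.2290146 -0.4403389] [-0.12781204  0.07846818 -0.01138627] 52.575796698339055
```

View pics/w5.png

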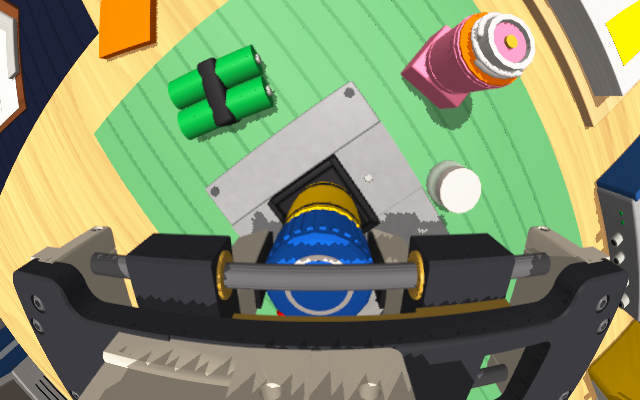

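```bash
python3 -m handwheel '{"translation":[[0,0,0],[0,0,0],[0,0,0.003],[0,0,0.003],[0,0,0.005],[0,0,0.005],[0,0,0],[0,0,0]],"twist":[0,0.06,0.06,0.06,0.06,0.06,0,0]}'
python3 - <<'E'
from h import *
c=snap('wrist','w6')
for l in ['cap_center','logger']:
    for d in spot_point('wrist',l)[:2]: print(l,round(d['score'],2),np.round(w(c,d['position']),1))
o=get_obs();print(o['tool_pos'],o['tcp_rot'],o['time'],o['contact_force'],o['moment'],o['grip_width'])
E
```

```text
time: 15.0
tool_pos: [511.8, 153.6, 168.2]
tcp_rot: [-3.103, 0.04, -0.143]
contact_force: [-0.9, 0.5, -0.5]
grip_width: 50.8
cap_center 0.77 [511.1 141.1 160.7]
logger 0.95 [6.722e+02 1.851e+02 6.000e-01]
logger 0.73 [510.2 145.2  18.9]
[511.77683118 153.47900485 168.14998982] [-3.10255406  0.03980888 -0.14333738] 15.15 [-0.53258245  2.37970418 -0.71409566] [ 0.03604548 -0.17566649 -0.42588564] 50.89228370305416
```

View pics/w6.png

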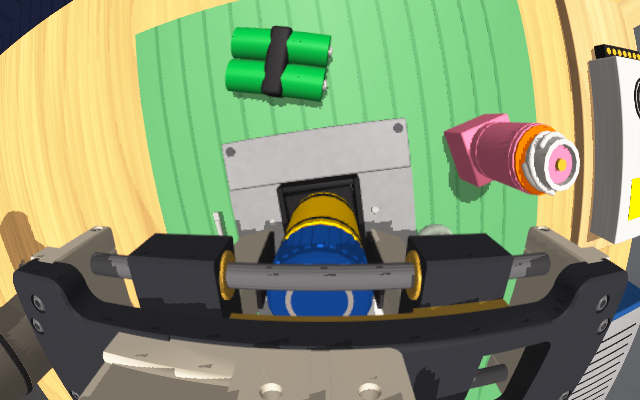

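```bash
python3 -m handwheel '{"translation":[[0,0,0],[0,0,0],[0,0,0],[0,0,0],[0,-0.03,0.005],[0,-0.02,0],[0,0,0],[0,0,0]],"twist":[0,0,0,0,0,0,0,0]}' 0
python3 - <<'E'
from h import *
for n in ['wrist','scene']:
  c=snap(n,n+'7')
  for l in ['cap_center','logger']:
    for d in spot_point(n,l)[:2]: print(l,round(d['score'],2),np.round(w(c,d['position']),1))
  if n=='scene': cv2.imwrite('pics/s7z.png',cv2.resize(c['img'][120:240,270:430,::-1],(800,600),interpolation=cv2.INTER_CUBIC))
o=get_obs();print(o['tool_pos'],o['tcp_rot'],o['time'],o['contact_force'],o['moment'],o['grip_width'])
E
```

```text
time: 16.15
tool_pos: [512.2, 144.3, 169.3]
tcp_rot: [-3.104, 0.039, -0.143]
contact_force: [-0.2, -1.1, -0.7]
grip_width: 91.6
cap_center 0.55 [508.3 146.4 159.8]
logger 0.9 [510.8 142.7  19.1]
logger 0.68 [671.5 184.4   1.8]
cap_center 0.61 [512.5 145.  163.8]
cap_center 0.46 [513.7 146.6 168.3]
logger 0.67 [512.4 142.8  20.7]
logger 0.65 [672.1 181.6   1.6]
[512.13718106 144.40263587 169.29830692] [-3.10399552  0.03886211 -0.14254673] 16.45 [-0.16609106 -0.589928    0.48421772] [-0.11382948  0.00930138  0.00754182] 91.81258154164045
```

View pics/wrist7.png

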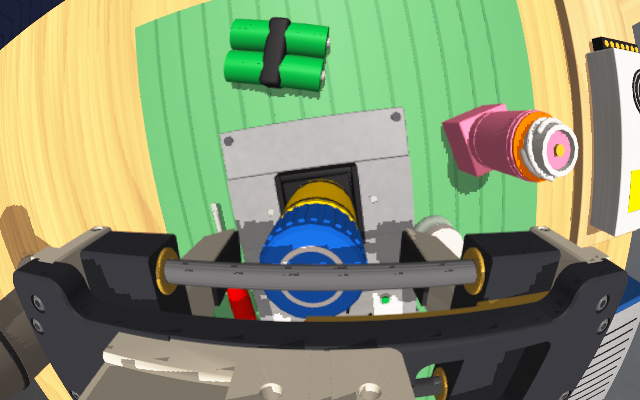

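View pics/s7z.png

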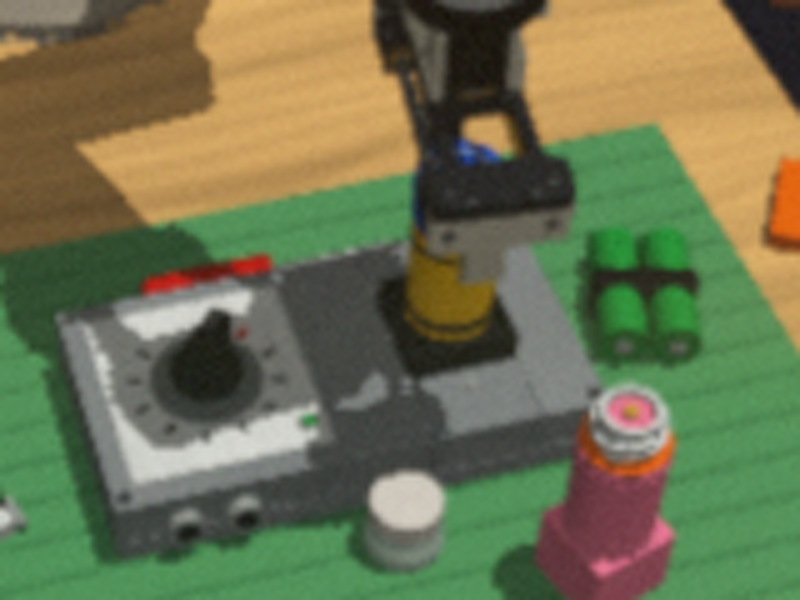

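```bash
python3 - <<'E'
from h import *
c=capture('wrist')
for z in (182,184): print(onz(c,313,276,z), onz(c,312,225,z)-onz(c,313,320,z),onz(c,312,225,z),onz(c,313,320,z))
E
python3 -c "
import cv2
a=cv2.imread('pics/wrist7.png');cv2.imwrite('pics/w7z.png',cv2.resize(a[170:330,230:400],(637,600),interpolation=cv2.INTER_CUBIC))"
```

```text
[509.75083058 146.45333337 182.        ] [ 7.00550916 48.64856002  0.        ] [512.99319843 170.64279176 182.        ] [505.98768927 121.99423173 182.        ]
[510.02602702 147.48758306 184.        ] [ 6.89296837 47.8670398   0.        ] [513.21630748 171.28844718 184.        ] [506.32333911 123.42140738 184.        ]
```

View pics/w7z.png

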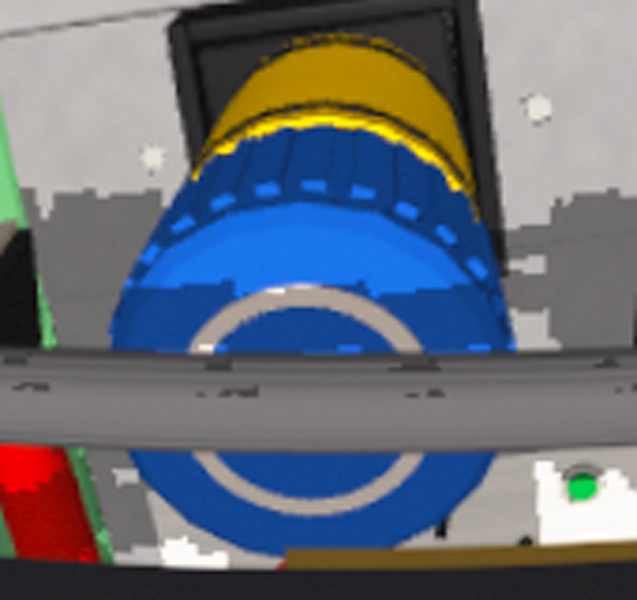

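```bash
python3 -m handwheel '{"translation":[[-0.01,0.012,-0.015],[0,0,0],[0,0,0],[0,0,0],[0,0,0],[0,0,0],[0,0,0],[0,0,0]],"twist":[-0.1,-0.1,-0.1,0,0,0,0,0]}' 0; python3 -m handwheel '{"translation":[[0,0,0],[0,0,0],[0,0,0],[0,0,0],[0,0,0],[0,0,0],[0,0,0],[0,0,0]],"twist":[0,0,0,0,0,0,0,0]}' 255
```

```text
time: 17.5
tool_pos: [510.7, 146.5, 167.0]
tcp_rot: [-3.104, 0.039, -0.62]
contact_force: [-0.3, 0.7, -0.6]
grip_width: 91.7
time: 18.5
tool_pos: [510.6, 146.6, 167.0]
tcp_rot: [-3.104, 0.039, -0.619]
contact_force: [-0.2, -0.0, 0.3]
grip_width: 52.7
```

```bash
python3 -m handwheel '{"translation":[[0,0,0],[0,0,0],[0,0,0],[0,0,0],[0,0,0],[0,0,0],[0,0,0.003],[0,0,0.003]],"twist":[0,0,0,0,0,0.1,0.1,0.1]}'
python3 - <<'E'
from h import *
o=get_obs();print(o['tool_pos'],o['tcp_rot'],o['time'],o['contact_force'],o['moment'],o['grip_width'])
E
```

```text
time: 19.5
tool_pos: [511.7, 150.5, 167.7]
tcp_rot: [-3.094, 0.038, -0.141]
contact_force: [-0.4, 12.7, -6.3]
grip_width: 51.6
[511.65215279 150.52547442 167.69391363] [-3.09406109  0.03831462 -0.14118263] 19.5 [-0.38455716 12.65561303 -6.32655239] [ 1.71112184 -0.39758217 -1.33916939] 51.617939231739705
```

```bash
python3 -m handwheel '{"translation":[[0,-0.02,0.004],[0,-0.02,0.004],[0,-0.015,0.004],[0,-0.01,0.004],[0,0,0],[0,0,0],[0,0,0],[0,0,0]],"twist":[0.1,0.1,0.1,0.1,0,0,0,0]}'
python3 - <<'E'
from h import *
o=get_obs();print(o['tool_pos'],o['tcp_rot'],o['time'],o['contact_force'],o['moment'],o['grip_width'])
c=snap('wrist','w8')
cv2.imwrite('pics/w8z.png',cv2.resize(c['img'][170:330,230:400,::-1],(637,600),interpolation=cv2.INTER_CUBIC))
E
```

```text
time: 20.5
tool_pos: [508.0, 147.8, 170.3]
tcp_rot: [-3.078, 0.042, 0.501]
contact_force: [-2.2, 1.9, 0.6]
grip_width: 52.0
[507.96587073 147.84047059 170.28986279] [-3.07837396  0.04237599  0.50121191] 20.5 [-2.21797877  1.94218139  0.61953888] [ 0.21410915  0.25959528 -0.01633466] 51.96028892347323
```

View pics/w8z.png

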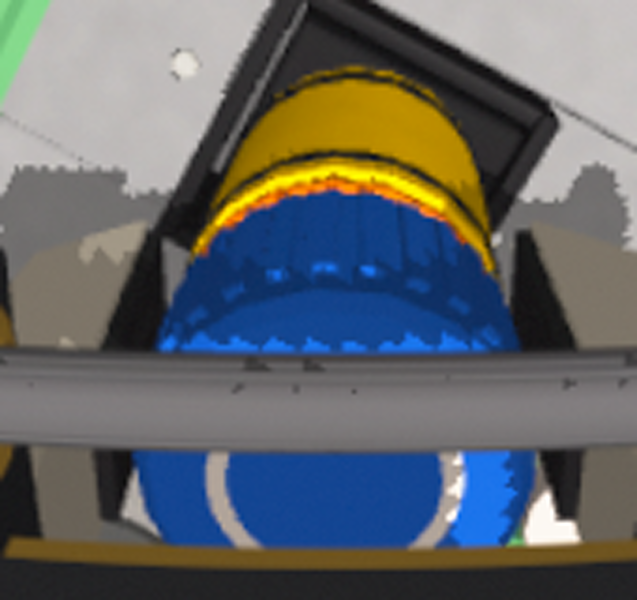

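```bash
python3 -m handwheel '{"translation":[[0.008,-0.004,0.005],[0.004,-0.002,0.005],[0.003,0,0.005],[0.003,0,0.005],[0.003,0,0.005],[0,0,0.005],[0,0,0],[0,0,0]],"twist":[0.1,0.1,0.1,0.1,0.1,0.1,0,0]}'
python3 - <<'E'
from h import *
o=get_obs();print(o['tool_pos'],o['tcp_rot'],o['time'],o['contact_force'],o['moment'],o['grip_width'])
c=snap('wrist','w9')
for l in ['cap_center','logger']:
    for d in spot_point('wrist',l)[:2]: print(l,round(d['score'],2),np.round(w(c,d['position']),1))
E
```

```text
time: 21.55
tool_pos: [506.0, 146.1, 173.9]
tcp_rot: [-3.067, 0.05, 1.464]
contact_force: [-2.8, 1.0, 1.0]
grip_width: 52.1
[506.01972826 146.091809   173.94052965] [-3.06683296  0.05044885  1.46391988] 21.55 [-2.79875327  1.00804058  1.01353196] [0.19873185 0.40105529 0.01566103] 52.098038484958586
cap_center 0.61 [517.6 145.8 167.7]
logger 0.56 [508.9 145.5  21.2]
logger 0.42 [668.8 186.7   2.6]
```

View pics/w9.png

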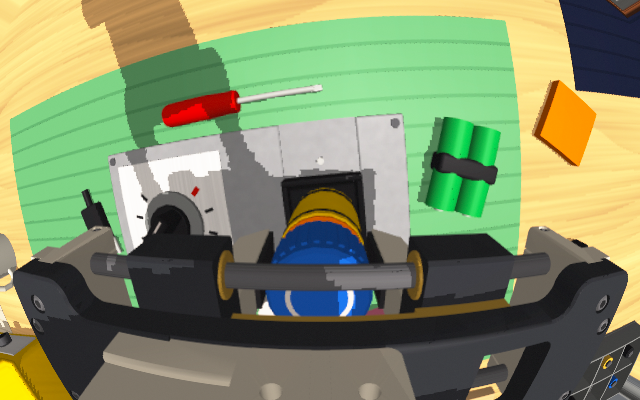

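```bash
python3 -m handwheel '{"translation":[[0.01,0,0.004],[0.008,0,0.004],[0.008,0,0.004],[0.006,0,0.003],[0.004,0,0.003],[0.004,0,0.003],[0,0,0.002],[0,0,0]],"twist":[0.1,0.1,0.1,0.1,0.1,0.1,0.1,0]}'
python3 - <<'E'
from h import *
o=get_obs();print(o['tool_pos'],o['tcp_rot'],o['time'],o['contact_force'],o['moment'],o['grip_width'])
c=snap('wrist','w10')
for l in ['cap_center','logger']:
    for d in spot_point('wrist',l)[:2]: print(l,round(d['score'],2),np.round(w(c,d['position']),1))
E
```

```text
time: 22.7
tool_pos: [508.6, 141.0, 179.0]
tcp_rot: [-3.054, 0.054, 2.584]
contact_force: [-2.3, -2.6, 2.4]
grip_width: 52.0
[508.55562861 141.00645027 179.03783534] [-3.05373309  0.0535509   2.58392995] 22.7 [-2.28617931 -2.57035616  2.36654624] [-0.08901508  0.55127941 -0.02117621] 52.01141102125112
cap_center 0.97 [514.7 148.9 172.1]
logger 0.95 [510.  143.8  21.2]
```

View pics/w10.png

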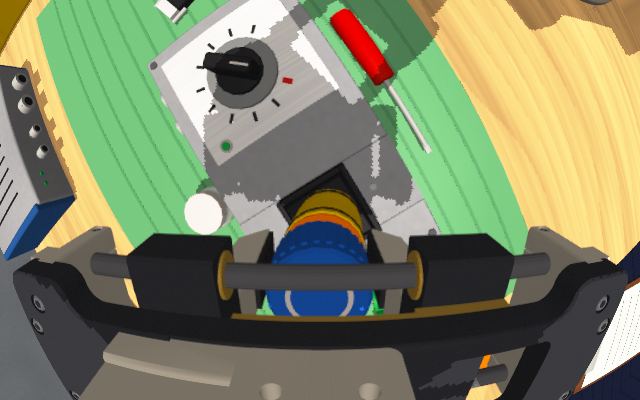

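```bash
python3 - <<'E'
from scipy.spatial.transform import Rotation as R
import numpy as np
for t,e in [(2.9,[-3.14,-.006,-.758]),(6.2,[-3.134,-.012,-.897]),(7.2,[-3.134,-.003,.238]),(8.2,[-3.127,-.002,1.263]),(9.5,[-3.1157,0,1.2596]),(10.5,[-3.107,.023,-.234]),(11.5,[-3.117,.036,-.618]),(13.9,[-3.118,.037,-.618]),(15,[-3.103,.04,-.143]),(17.5,[-3.104,.039,-.62]),(19.5,[-3.094,.038,-.141]),(20.5,[-3.078,.042,.501]),(21.5,[-3.067,.05,1.464]),(22.7,[-3.054,.0535,2.584])]:
    z=R.from_euler('xyz',e).as_matrix()[:,2]; print(t,np.round(z*1000,0), 'azimuth',round(np.degrees(np.arctan2(z[1],z[0]))))
E
python3 - <<'E'
from h import *
o=get_obs(); print(o['joint_positions'])
c=snap('scene','s11'); cv2.imwrite('pics/s11z.png',cv2.resize(c['img'][120:240,270:430,::-1],(800,600),interpolation=cv2.INTER_CUBIC))
E
```

```text
2.9 [    5.    -3. -1000.] azimuth -29
6.2 [   13.    -5. -1000.] azimuth -19
7.2 [    1.     8. -1000.] azimuth 82
8.2 [  -13.     6. -1000.] azimuth 155
9.5 [  -25.     8. -1000.] azimuth 162
10.5 [ -14.   39. -999.] azimuth 110
11.5 [ -15.   41. -999.] azimuth 110
13.9 [ -16.   41. -999.] azimuth 112
15 [ -34.   44. -998.] azimuth 128
17.5 [ -10.   53. -999.] azimuth 101
19.5 [ -31.   52. -998.] azimuth 120
20.5 [ -67.   36. -997.] azimuth 152
21.5 [ -79.  -42. -996.] azimuth -152
22.7 [  -1. -102. -995.] azimuth -91
[ 0.18219584  0.43140918  1.59638307 -0.1109528   1.13622223 -2.35037387]
```

View pics/s11z.png

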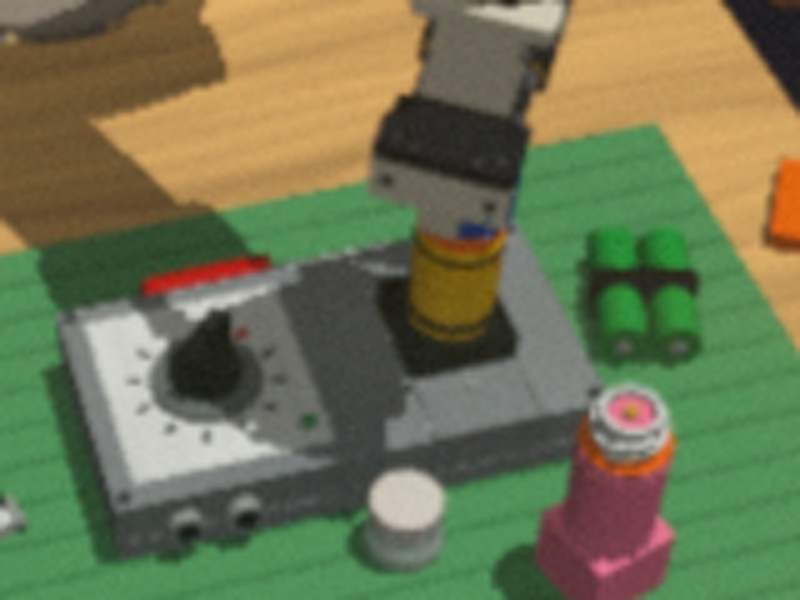

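```bash
python3 -m handwheel '{"translation":[[0,0,0],[0,0,0],[0,0,0],[0,0,0],[0.01,0.02,-0.01],[0.003,0.016,-0.01],[0,0,0],[0,0,0]],"twist":[0,0,0,0,0,0,0,0]}' 0
python3 - <<'E'
from h import *
o=get_obs();print(o['tool_pos'],o['tcp_rot'],o['time'],o['contact_force'],o['moment'],o['grip_width'])
for n in ['wrist','scene']:
  c=snap(n,n+'12')
  if n=='wrist': cv2.imwrite('pics/w12z.png',cv2.resize(c['img'][150:330,220:410,::-1],(633,600),interpolation=cv2.INTER_CUBIC))
  else: cv2.imwrite('pics/s12z.png',cv2.resize(c['img'][120:240,270:430,::-1],(800,600),interpolation=cv2.INTER_CUBIC))
  for l in ['cap_center','logger']:
    for d in spot_point(n,l)[:2]: print(l,round(d['score'],2),np.round(w(c,d['position']),1))
E
```

```text
time: 23.9
tool_pos: [512.1, 148.0, 174.8]
tcp_rot: [-3.056, 0.054, 2.581]
contact_force: [0.3, 0.5, 0.4]
grip_width: 91.9
[512.06878875 147.95754798 174.83716949] [-3.0564632   0.05403167  2.58053554] 23.9 [0.33612612 0.48910276 0.37225256] [ 0.14912058  0.07613381 -0.00832029] 91.94678981981993
cap_center 0.87 [510.9 146.2 172.1]
logger 0.92 [668.9 188.    2.7]
logger 0.62 [508.7 144.1  18.9]
logger 0.84 [507.5 145.6  20.9]
logger 0.7 [672.3 184.2   1.4]
```

View pics/w12z.png

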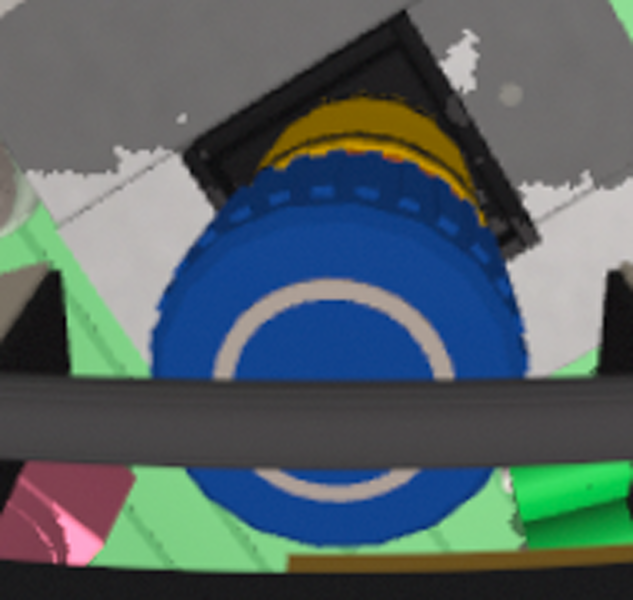

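View pics/s12z.png

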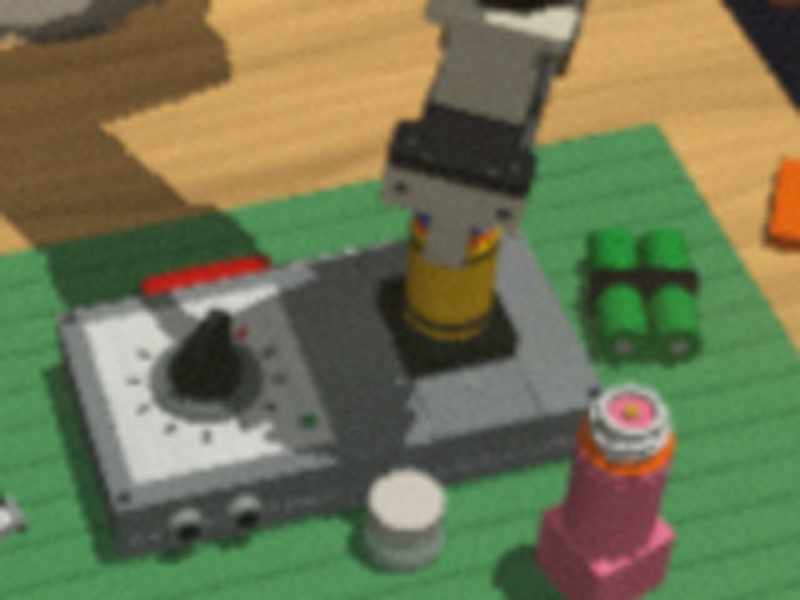

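```bash
python3 -m handwheel '{"translation":[[-0.008,-0.01,0],[0,0,0],[0,0,0],[0,0,0],[0,0,0],[0,0,0],[0,0,0],[0,0,0]],"twist":[0,0,0,0,0,0,0,0]}' 255
python3 - <<'E'
from h import *
o=get_obs();print(o['tool_pos'],o['tcp_rot'],o['time'],o['contact_force'],o['moment'],o['grip_width'])
E
```

```text
time: 25.2
tool_pos: [510.3, 146.5, 174.9]
tcp_rot: [-3.056, 0.053, 2.58]
contact_force: [0.1, 1.1, 1.2]
grip_width: 52.9
[510.29940729 146.5390733  174.90768442] [-3.05649179  0.05307462  2.58031538] 25.2 [0.05787492 1.14816818 1.23036893] [0.25820914 0.26293497 0.01585591] 52.896442683852264
```

```bash
python3 -m handwheel '{"translation":[[0,0,0],[0,0,0],[0,0,0],[0,0,0.012],[0,0,0.012],[0,0,0],[0,0,0],[0,0,0]],"twist":[0,0,0,0,0,0,0,0]}'
python3 - <<'E'
from h import *
o=get_obs();print(o['tool_pos'],o['tcp_rot'],o['time'],o['contact_force'],o['moment'],o['grip_width'])
for n in ['wrist','scene']:
  c=snap(n,n+'13')
  if n=='wrist': cv2.imwrite('pics/w13z.png',cv2.resize(c['img'][150:330,220:410,::-1],(633,600),interpolation=cv2.INTER_CUBIC))
  else: cv2.imwrite('pics/s13z.png',cv2.resize(c['img'][120:240,270:430,::-1],(800,600),interpolation=cv2.INTER_CUBIC))
  for l in ['cap_center','logger']:
    for d in spot_point(n,l)[:2]: print(l,round(d['score'],2),np.round(w(c,d['position']),1))
E
```

```text
time: 26.2
tool_pos: [510.2, 146.5, 178.5]
tcp_rot: [-3.056, 0.053, 2.58]
contact_force: [-0.6, 0.8, -1.6]
grip_width: 53.0
[510.22927919 146.48055912 178.49040489] [-3.05624809  0.05277524  2.58024772] 26.2 [-0.63778291  0.766323   -1.63547095] [ 0.25046688  0.19564439 -0.04450671] 53.00262060709913
cap_center 0.72 [509.8 145.  174.9]
logger 0.72 [507.2 145.4  20.2]
logger 0.78 [508.9 147.3  23.8]
logger 0.75 [671.3 184.9   2.6]
```

View pics/w13z.png

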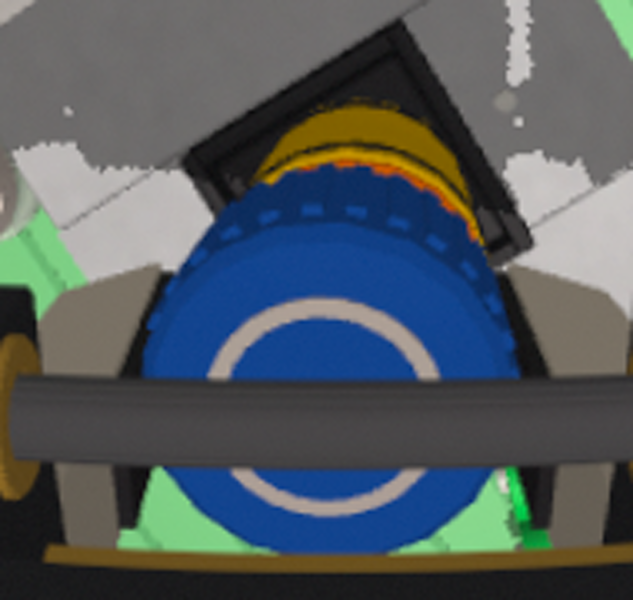

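View pics/s13z.png

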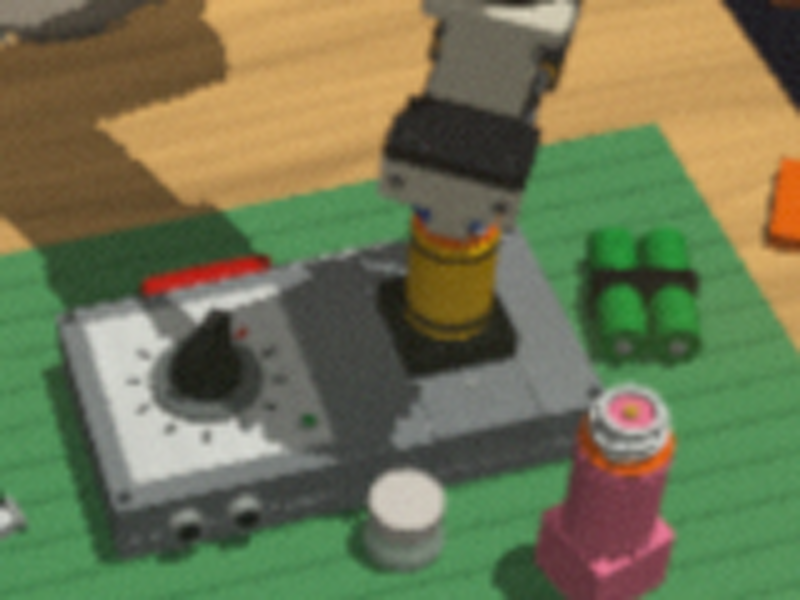

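```bash
python3 -m handwheel '{"translation":[[0,0,0.02],[0,0,0.03],[0,0,0.03],[0,0,0.04],[0,0,0.04],[0,0,0.03],[0,0,0],[0,0,0]],"twist":[0,0,0,0,0,0,0,0]}'
python3 - <<'E'
from h import *
o=get_obs();print(o['tool_pos'],o['tcp_rot'],o['time'],o['contact_force'],o['moment'],o['grip_width'])
for n in ['wrist','scene']:
  c=snap(n,n+'14')
  if n=='scene': cv2.imwrite('pics/s14z.png',cv2.resize(c['img'][120:240,270:430,::-1],(800,600),interpolation=cv2.INTER_CUBIC))
  for l in ['cap_center','logger','tube_mouth']:
    for d in spot_point(n,l)[:2]: print(l,round(d['score'],2),np.round(w(c,d['position']),1))
E
```

```text
time: 27.5
tool_pos: [510.8, 146.2, 209.6]
tcp_rot: [-3.057, 0.055, 2.58]
contact_force: [-0.5, -0.5, -1.3]
grip_width: 53.4
[510.79246542 146.16299727 209.63833698] [-3.0568744   0.05450476  2.58014045] 27.5 [-0.51828883 -0.51735782 -1.25058385] [ 0.16604078  0.08198002 -0.03987095] 53.353550300483725
cap_center 0.8 [513.5 143.3 206.4]
logger 0.91 [510.8 145.   19.2]
logger 0.54 [511.5 141.8 203.6]
logger 0.73 [ 6.731e+02  1.830e+02 -2.000e-01]
logger 0.63 [510.8 144.9  20.6]
tube_mouth 0.82 [674.3 185.3 145.9]
tube_mouth 0.72 [512.2 145.2 167.5]
```

View pics/wrist14.png

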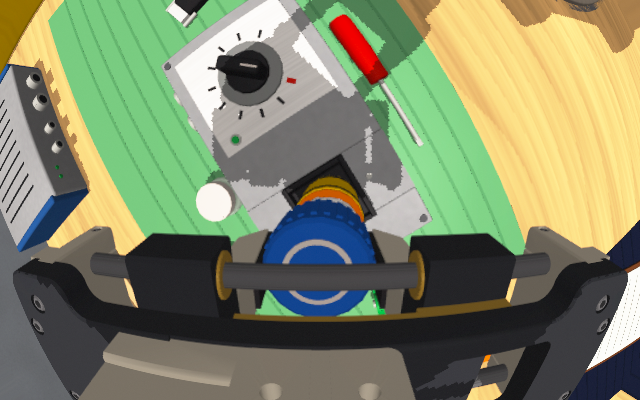

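View pics/s14z.png

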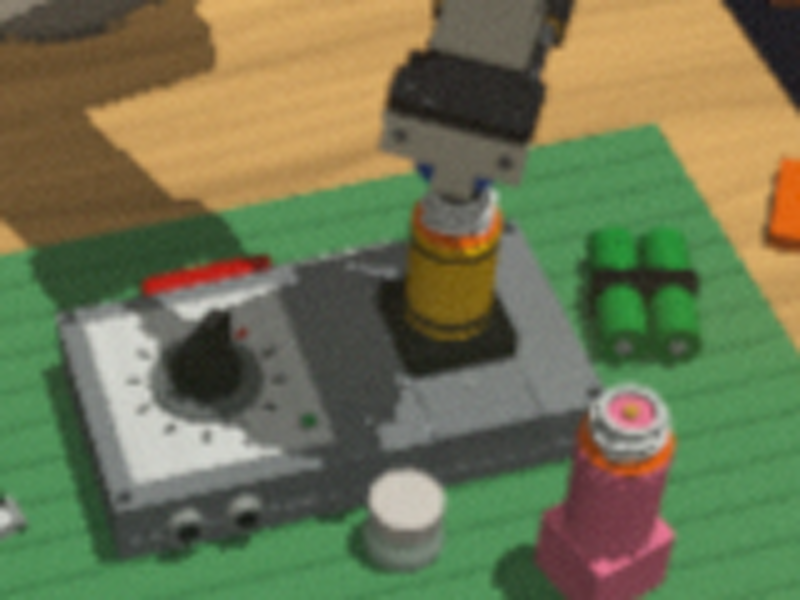

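```bash
python3 - <<'E'
from h import *
from scipy.optimize import least_squares
c=capture('wrist'); im=c['img'].astype(int)
m=np.zeros(im.shape[:2],np.uint8)
sub=(abs(im[...,0]-im[...,2])<45)&(im[...,0]>110)
m[235:262,270:365]=sub[235:262,270:365]; m[290:312,275:362]=sub[290:312,275:362]
# keep ring: blue all around -> restrict to annulus
v,u=np.nonzero(m); k=(np.hypot((u-317),(v-271.5)*1.1)<45); u,v=u[k],v[k]
o=im.astype(np.uint8)[:,:,::-1].copy(); o[v,u]=(0,0,255); cv2.imwrite('pics/ring.png',cv2.resize(o[150:330,220:410],(633,600),interpolation=cv2.INTER_NEAREST))
O=np.array(c['world_from_camera'])[:3,3]; D=np.array([ray(c,a,b,True)[1] for a,b in zip(u,v)])
yaw=get_obs()['tcp_rot'][2]
jx=np.array([np.cos(yaw),np.sin(yaw),0]); jp=np.array([-np.sin(yaw),np.cos(yaw),0])
def res(p,full=False):
    n=np.array([0,0,1.])+p[2]*jp+p[4]*jx; n/=np.linalg.norm(n); C=np.array([p[0],p[1],225.])
    P=O+D*(((C-O)@n)/(D@n))[:,None]; return np.linalg.norm(P-C,axis=1)-p[3]
s=least_squares(res,[511,146,0,15,0],loss='soft_l1'); print(len(u),s.x,np.std(s.fun))
J=s.jac; print(np.sqrt(np.diag(np.linalg.inv(J.T@J)))*np.std(s.fun))
s=least_squares(lambda p:res(np.r_[p[:2],0,p[2],0]),[511,146,15]); print('level',s.x,np.std(s.fun))
e=get_obs()['tcp_rot']
from scipy.spatial.transform import Rotation as R
z=-R.from_euler('xyz',e).as_matrix()[:,2]; print('tool up along jp,jx',z@jp,z@jx, jp, get_obs()['time'])
E
```

```text
736 [ 5.09380117e+02  1.43153969e+02  2.66919574e-02  1.46833627e+01
 -3.43408100e-03] 0.7371229892595244
[0.05991328 0.06078811 0.02087991 0.09729129 0.01492415]
level [509.40113859 143.20176281  14.794492  ] 0.7380476562223477
tool up along jp,jx -0.0845063513898982 0.05438476428561526 [-0.53240598 -0.84648915  0.        ] 27.95
```

View pics/ring.png

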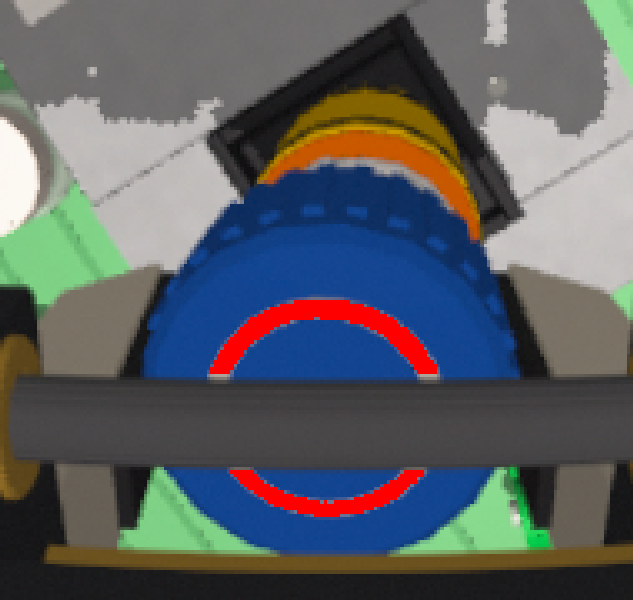

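```bash
python3 - <<'E'
from h import *
o=get_obs();print(o['tool_pos'],o['time'],o['grip_width'],o['dq'].max())
print(close_job())
E
```

```text
[510.8886557  146.19774821 209.67438613] 27.95 52.846343604394754 0.0013675113460990844
the job is handed in; nothing more can be done
None
```

I turned the knob anticlockwise to its off stop, then unscrewed the blue cap and lifted it off. I handed the job in at 28 s with the cap still held above the open tube; no verdict came back.

**Knob:** After I let go, its white line measured 136° against 135° for the red tick. I pushed about 0.48 rad past the stop and the pads skewed on the bar (about 1.8 Nm).

**Unscrewing:** On the first grip the gripper slid about 7 mm sideways on the tight cap, so I re-centred and gripped again. The second grip turned about 3.2 rad, and some of that was slip at the start. I gripped once more to centre it and tried a 3 mm lift. The wrist force was then only about 1.6 N, so the thread had let go.

**Last checks:**

| Check | Result |
|---|---|
| Cap centre height | about 206 mm, which leaves about 21 mm between the cap and the tube mouth |
| Sideways position | estimates put the cap within about 4 mm of the tube axis, and they disagree by about that much |
| Cap tilt | 0.03 ± 0.02 rad, level within the measurement |
| Logger | foot origin at 19–21 mm, so still seated |
| Bystanders and pink look-alike | look unmoved in the views taken; I did not check the mug and power brick closely at the end |

**Tool tilt:** The gripper itself drifted to about 0.1 rad (6°) off vertical during the turning. The cap did not follow it.

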